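# Show a helper where the missing bolt goes and what fits it

### The arm

A 6-joint arm with a two-finger parallel gripper is mounted at the origin on a cart in front of the work surface, level with it; the furniture and walls round the work are solid. World frame = base frame: x ahead of the robot, y to its left, z up, the work surface at z = 0. Lengths are in m, angles in rad, forces in N, time in s.
With the tool pointing down it reaches from about 0.35 to 0.775 m from the base axis. Payload 5.5 kg.
Tool frame: the origin (TCP) lies on the centre line of the jaws, within the pads' length; the fingertips stand 11 mm ahead of it and the grasp point (between the pads) lies 8 mm behind it (env.tip_extent is the distance from the TCP to the fingertips, in m); z points along the fingers, y is the line along which they close (so a half turn about z gives the same grasp; the last joint's range is limited). The gripper opens to 85 mm and grips with 20 to 120 N. Pads are 22 mm wide; open, the fingers measure 114 mm over their backs; the gripper's body (76 mm by 85 mm) begins 54 mm behind the grasp point. The pads swing forward as they close: fully open they stand 13 mm farther back than shut.
Start: joints at [0.97, 0.313, 0.046, 1.304, 0, 1.431], TCP at [0.256, 0.515, 0.242] pointing down, gripper open.
Joint ranges: [-2.76, 2.76], [-0.86, 1.69], [-1.03, 1.26], [-2.2, 2.34], [-1.47, 1.5], [-3.14, 3.14]. Speed limits (rad/s): [2.57, 2.57, 3.14, 3.14, 3.14, 3.14].

### API

Orientations are given as a unit quaternion [w, x, y, z].
In Python, from workcell import env gives the robot as it stands.
- The arm moves only by the shell command python3 -m jog 'ROWS' [FORCE]. ROWS is JSON, a list of rows, each a list of 5 numbers: the gripper's target within -1 to 1 (shut at 1, half-way at 0, fully open at -1), then the shift along the tool's x, y, z in m, then the turn about the tool's z in degrees. In form: [[fingers, tx, ty, tz, turn], ...]. A call has 1 to 5 rows; each row shifts and turns the commanded pose from where the row before left it, along the tool's axes as they then stand; what a row does not reach is not made up. A row lasts 1/12 s, in which the tool goes at most 41.7 mm and 7.16 degrees, less where a joint would pass 70% of its speed; a pose out of reach is approached as far as the arm can. A call is refused whole if a number of a shift passes 0.0417 or a number of a turn 7.16, either way. A call with a gripper value outside its range is refused whole. The fingers move at their own pace and stop on an object; FORCE is the grip in N (left out, the last holds). Time passes only in rows, so rows that do not move let the fingers close. It gives the time, the measured TCP pose, the force, the opening and the grip force at its end, in the units of the state.
- env.get_state(): the state, without advancing time (a new reading comes with each control period).
- env.read_camera(name): name is "scene" or "top" or "wrist"; returns a dict with "img" (400x640x3 uint8, red, green, blue), "fov_y" (degrees; the focal length in pixels is half the picture's height over the tangent of half this angle, whatever the lens; pixels are square), "cx", "cy" (the principal point, pixels), "T" (4x4, takes a point from camera to world coordinates). Camera axes: x right, y up, looking along -z (the intrinsics and any distortion apply to the point x, -y, -z); pixel columns grow to the right and rows downward; lengths in m; the calibration is good to about 2 mm. A picture is of the moment at which its call begins. There is no depth.
- env.hand_in(): hands the job in; it is judged then, once.
The state is a dict: "clock": time; "joint_pos": joint angles; "qvel": joint speeds; "tau": joint torques, N m; "tcp_pos": TCP position; "orientation": TCP orientation; "wrist_force": force on the tool from outside, world axes, zero at the start; "ft_torque": the same for the moment, N m; "finger_gap": finger opening in m; "grip_force": force on a finger pad.
Only numpy, scipy, OpenCV 4.12 (cv2) and the standard library are available. Lean on these libraries where they do the work, as an engineer would, in place of code of your own. Each camera call takes 0.05 s, during which the arm holds its last target. There are 200 camera calls.

### The job

Show a helper how to finish bolting down the green base plate. Point, without touching anything, first straight down at the one empty bolt hole at its corners, then at the middle of the loose bolt, then at the middle of the longer of the two wrenches: each time bring the fingertips 2 to 5 cm above it, directly over it, and stay there for two full seconds. In between, and when you leave the last one, rise until the fingertips are at least 12 cm above the bench, so that you point at nothing else, and finish up there with everything lying where it was.

Things in the scene. Friction and masses are not known exactly. Their poses are not given: they have to be found in the camera images.
- empty_hole (a point): Middle of the empty hole's mouth, on the plate's top face 12 mm above the bench. The hole is 26 mm wide, with a black bottom. It is at one corner of the green square base plate (130 x 130 x 12 mm, fixed to the bench at any yaw); the four bolt places are 90 mm apart in a square, 45 mm from the plate's centre each way, and the other three have bolts. A round boss 64 mm wide stands in the middle of the plate, its top 22 mm above the bench. z is up.
- fitted_bolt_1 (a point): Top of a fitted steel hexagon bolt head (about 22 mm wide, on a 32 mm washer), 23.5 mm above the bench; next to the empty hole along the plate's edge. Not to be pointed at.
- fitted_bolt_2 (a point): The same, at the corner diagonally opposite the empty hole. Not to be pointed at.
- fitted_bolt_3 (a point): The same, next to the empty hole along the other edge. Not to be pointed at.
- spare_bolt_top (a point): The loose bolt: grey steel hexagon bolt with threaded shank, lying down, 82 mm long, 21 mm wide and 18 mm high over the head. The origin lies in the middle of its length and width, on its top. z is up, y runs along it. It lies loose on the bench at any yaw.
- long_wrench_top (a point): The longer wrench: bright steel combination wrench lying flat, 198 x 36 mm, 7 mm high. The origin lies in the middle of its length and width, on its top. z is up, y runs along it. It lies loose on the bench roughly along the robot's left-right direction, beside the shorter one, on either side of it.
- short_wrench_top (a point): The shorter wrench: the same kind, 134 x 25 mm, 5 mm high; not to be pointed at. The origin lies in the middle of its length and width, on its top. z is up, y runs along it. It lies loose on the bench roughly along the robot's left-right direction.
- spark_plug_top (a point): A used spark plug lying down, 71 mm long, 22 mm wide, 19 mm high, white and black; not to be pointed at. The origin lies in the middle of its length and width, on its top. z is up, y runs along it. It lies loose on the bench at any yaw.
- big_nut_top (a point): A grey hexagon nut lying flat, 28 x 24 mm, 13 mm high; not to be pointed at. The origin lies in the middle of its length and width, on its top. z is up, y runs along it. It lies loose on the bench at any yaw.
- screw_jar: Bystander on the right: glass jar of screws with a red lid, 60 mm wide, 94 mm high, standing upright. Origin in the middle of its underside.
- mixing_cup: Bystander on the right: clear plastic cup, 95 mm wide, 102 mm high, standing upright. Origin in the middle of its underside.

How it is judged:
By the outcome, as a careful person would: the job done as asked, in the order asked, and still so for the second after the job is handed in, with the robot touching nothing.
It also fails if it takes over 61 s, if anything falls off the work surface, if the arm or the gripper's body presses on something with over 40 N, if the wrist force passes 120 N, or if a joint passes its speed limit or range.

## Working session

There is one attempt and no reset: what is moved stays moved. The work goes in short steps, Python scripts to look and compute and a shell command to move; the robot and the scene stay as the last step left them, time stands still between calls to the robot, and variables do not carry over. Pictures are saved under pics/ and viewed, at most 10 in all, crops included, and the job is handed in when it is done.

```bash
mkdir -p pics; ls; python3 - <<'E'
from workcell import env
import cv2
s=env.get_state();print(s)
for n in("top","scene"):
    c=env.read_camera(n);print(n,c["fov_y"],c["cx"],c["cy"],c["T"],[k for k in c])
    cv2.imwrite(f"pics/{n}0.png",c["img"][:,:,::-1])
E
```

```text
pics
{'clock': 0.0, 'joint_pos': array([9.70400506e-01, 3.14036090e-01, 4.50078107e-02, 1.30356163e+00,
       2.93870808e-05, 1.43117510e+00]), 'qvel': array([ 0.00025943, -0.00200507,  0.00045713,  0.00042282, -0.00076524,
        0.00076177]), 'tau': array([ 2.34527233e-04, -4.80623674e+01,  2.98536462e+01,  1.91713823e-02,
       -9.43390637e-05,  8.88671281e-06]), 'tcp_pos': array([0.25541889, 0.51464354, 0.24140031]), 'orientation': array([-3.37999921e-04,  2.28354526e-01,  9.73577632e-01, -8.30786977e-04]), 'wrist_force': array([-0.4350783 , -0.87285982,  0.11131339]), 'ft_torque': array([-0.0104015 , -0.01286114,  0.00703797]), 'grip_force': 0.0, 'finger_gap': 0.08536204132964607}
top 43.499495250791114 318.07669417917384 201.54115425187067 [[-0.02753122  0.9945952  -0.100112    0.36311108]
 [-0.9995534  -0.0285552  -0.00880955 -0.2634398 ]
 [-0.01162066  0.09982475  0.99493717  1.53035096]
 [ 0.          0.          0.          1.        ]] ['img', 'fov_y', 'cx', 'cy', 'T']
scene 52.09788799849631 324.5596312534318 197.0973374787063 [[ 4.28573353e-01  6.27001681e-01 -6.50533452e-01 -1.28367816e-01]
 [-9.03506983e-01  2.97324586e-01 -3.08663607e-01 -5.61991619e-01]
 [-1.13011726e-04  7.20046514e-01  6.93925792e-01  7.43724472e-01]
 [ 0.00000000e+00  0.00000000e+00  0.00000000e+00  1.00000000e+00]] ['img', 'fov_y', 'cx', 'cy', 'T']
```

View pics/top0.png

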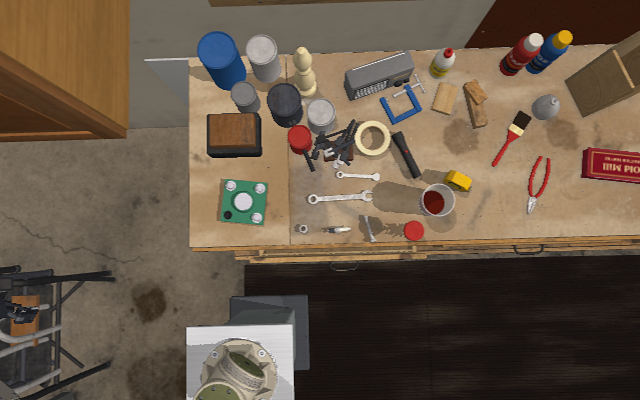

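```bash
cat > h.py <<'E'
import numpy as np
def ray(c,u,v):
    f=200/np.tan(np.radians(c["fov_y"]/2))
    d=c["T"][:3,:3]@np.array([(u-c["cx"])/f,-(v-c["cy"])/f,-1]);return c["T"][:3,3],d
def onz(c,u,v,z):
    o,d=ray(c,u,v);return o+d*(z-o[2])/d[2]
def proj(c,p):
    f=200/np.tan(np.radians(c["fov_y"]/2))
    q=c["T"][:3,:3].T@(np.array(p)-c["T"][:3,3]);return c["cx"]-f*q[0]/q[2],c["cy"]+f*q[1]/q[2]
E
python3 - <<'E'
from workcell import env
import cv2
from h import *
c=env.read_camera("top")
print(proj(c,[0,0,0]),proj(c,env.get_state()["tcp_pos"]))
for n,(u,v,z) in dict(plate=(243,202,.022),hole=(228,215,.012),nut=(303,229,.013),b=(336,229,.018),b2=(368,227,.018),lw=(340,197,.007),sw=(357,175,.005)).items(): print(n,onz(c,u,v,z).round(3))
cv2.imwrite("pics/top1.png",cv2.resize(c["img"][140:260,200:440,::-1],None,fx=3.3,fy=3.3,interpolation=cv2.INTER_CUBIC))
E
```

```text
(np.float64(238.7527332329642), np.float64(377.1472247053007)) (np.float64(20.08526497112581), np.float64(302.68814496316656))
plate [ 0.52  -0.023  0.022]
hole [0.483 0.025 0.012]
nut [ 0.434 -0.202  0.013]
b [ 0.431 -0.302  0.018]
b2 [ 0.434 -0.398  0.018]
lw [ 0.528 -0.317  0.007]
sw [ 0.595 -0.372  0.005]
```

View pics/top1.png

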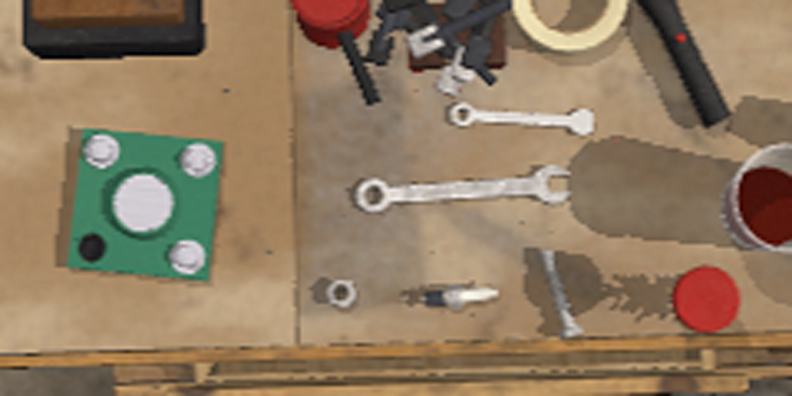

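View pics/scene0.png

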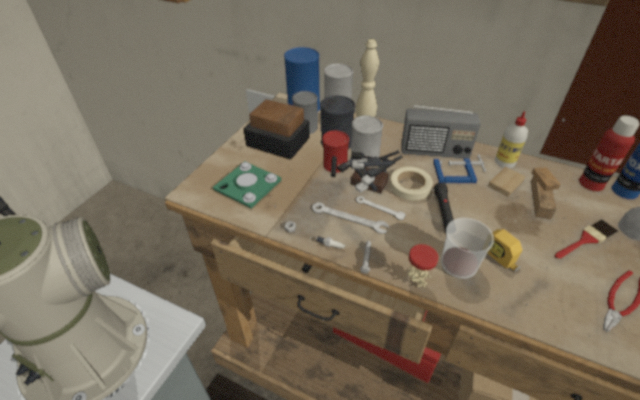

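The top view shows the empty hole at about (227.6, 215) in full-image pixels. The loose bolt runs from (365, 216) to (373, 241), with its middle at (368.8, 228.8). The long wrench is the lower one, with its middle near (340, 197.5). The scene view agrees: the bolt lies left of the red-lidded jar. I'll align the tool with the world axes, shut the gripper and move high over the hole.

```bash
python3 - <<'E'
from workcell import env
from h import *
print(env.tip_extent)
c=env.read_camera("top")
for n,(u,v,z) in dict(hole=(227.6,215.2,.012),bolt=(368.8,228.8,.018),lw=(340,197.5,.007),jar=(413.6,230.5,.094)).items(): print(n,onz(c,u,v,z).round(4))
E
python3 -m jog '[[1,0,0,0,-6.6],[1,0,0,0,-6.6],[1,0,0,0,-6.6],[1,0,0,0,-6.6]]'
python3 -m jog '[[1,-0.0152,-0.0327,0,0],[1,-0.0152,-0.0327,0,0],[1,-0.0152,-0.0327,0,0],[1,-0.0152,-0.0327,0,0],[1,-0.0152,-0.0327,0,0]]'
python3 -m jog '[[1,-0.0152,-0.0327,0,0],[1,-0.0152,-0.0327,0,0],[1,-0.0152,-0.0327,0,0],[1,-0.0152,-0.0327,0,0],[1,-0.0152,-0.0327,0,0]]'
```

```text
0.011
hole [0.482  0.0263 0.012 ]
bolt [ 0.4284 -0.4005  0.018 ]
lw [ 0.5269 -0.3172  0.007 ]
jar [ 0.4167 -0.5212  0.094 ]
clock: 0.53
tcp_pos: [0.2556, 0.5149, 0.242]
orientation: [-0.0, -0.003, 1.0, -0.0]
wrist_force: [-0.0, 0.4, -0.6]
finger_gap: 0.039
grip_force: 0.0
clock: 0.95
tcp_pos: [0.3318, 0.3501, 0.2421]
orientation: [-0.0, -0.0, 1.0, -0.0]
wrist_force: [1.0, -0.0, 0.7]
finger_gap: -0.0001
grip_force: 0.0
clock: 1.37
tcp_pos: [0.408, 0.1864, 0.2424]
orientation: [0.0, -0.0, 1.0, 0.0]
wrist_force: [0.9, 0.2, 0.7]
finger_gap: 0.0
grip_force: 0.0
```

```bash
python3 -m jog '[[1,-0.0148,-0.032,0,0],[1,-0.0148,-0.032,0,0],[1,-0.0148,-0.032,0,0],[1,-0.0148,-0.032,0,0],[1,-0.0148,-0.032,0,0]]'
python3 -m jog '[[1,0,0,0.01,0],[1,0,0,0.01,0],[1,0,0,0,0],[1,0,0,0,0]]'
python3 - <<'E'
from workcell import env
import cv2
from h import *
c=env.read_camera("wrist");im=c["img"]
hsv=cv2.cvtColor(im,cv2.COLOR_RGB2HSV)
m=cv2.inRange(hsv,(65,80,30),(95,255,255))
print("T",c["T"].round(3),"proj hole",proj(c,[.482,.0263,.012]))
cv2.imwrite("pics/w1.png",im[:,:,::-1])
E
```

```text
clock: 1.78
tcp_pos: [0.482, 0.0263, 0.2423]
orientation: [0.0, 0.0, 1.0, 0.0]
wrist_force: [1.1, 1.7, -0.1]
finger_gap: -0.0
grip_force: 0.0
clock: 2.12
tcp_pos: [0.4803, 0.029, 0.2213]
orientation: [-0.001, -0.001, 1.0, 0.0]
wrist_force: [-0.6, 0.5, 0.1]
finger_gap: 0.0002
grip_force: 0.0
T [[-0.    -0.948 -0.319  0.398]
 [ 1.    -0.     0.     0.028]
 [-0.    -0.319  0.948  0.353]
 [ 0.     0.     0.     1.   ]] proj hole (np.float64(318.5540903321119), np.float64(173.39910738215875))
```

View pics/w1.png

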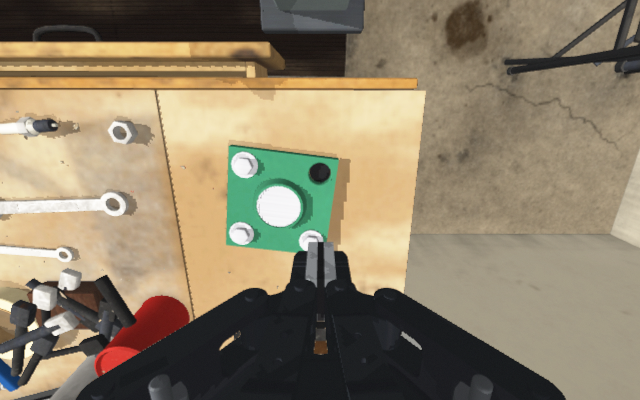

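The wrist view shows the hole at (319.5, 173). My estimate projects to (318.6, 173.4), so it is confirmed. Next I descend and dwell.

```bash
python3 -m jog '[[1,0,0,0.032,0],[1,0,0,0.032,0],[1,0,0,0.032,0],[1,0,0,0.032,0],[1,0,0,0.033,0]]'
for i in 1 2 3 4 5 6 7; do python3 -m jog '[[1,0,0,0,0],[1,0,0,0,0],[1,0,0,0,0],[1,0,0,0,0],[1,0,0,0,0]]' | head -2; done
python3 -m jog '[[1,0,0,-0.03,0],[1,0,0,-0.03,0],[1,0,0,-0.03,0],[1,0,0,-0.03,0],[1,0,0,-0.03,0]]'
```

```text
clock: 2.58
tcp_pos: [0.482, 0.0294, 0.061]
orientation: [0.001, -0.001, 1.0, -0.0]
wrist_force: [1.1, 0.1, -1.7]
finger_gap: 0.0003
grip_force: 0.0
clock: 3.0
tcp_pos: [0.4836, 0.0281, 0.0635]
clock: 3.42
tcp_pos: [0.4817, 0.028, 0.0614]
clock: 3.83
tcp_pos: [0.4817, 0.0281, 0.0612]
clock: 4.25
tcp_pos: [0.4817, 0.0281, 0.0613]
clock: 4.67
tcp_pos: [0.4817, 0.0281, 0.0613]
clock: 5.08
tcp_pos: [0.4817, 0.0281, 0.0613]
clock: 5.5
tcp_pos: [0.4817, 0.0281, 0.0613]
clock: 5.92
tcp_pos: [0.4814, 0.0281, 0.2128]
orientation: [-0.0, -0.0, 1.0, 0.0]
wrist_force: [0.8, 0.5, -1.3]
finger_gap: 0.0
grip_force: 0.0
```

```bash
python3 -m jog '[[1,0.0044,-0.0357,0,0],[1,0.0044,-0.0357,0,0],[1,0.0044,-0.0357,0,0],[1,0.0044,-0.0357,0,0],[1,0.0044,-0.0357,0,0]]'|head -2
python3 -m jog '[[1,0.0044,-0.0357,0,0],[1,0.0044,-0.0357,0,0],[1,0.0044,-0.0357,0,0],[1,0.0044,-0.0357,0,0],[1,0.0044,-0.0357,0,0]]'|head -2
python3 -m jog '[[1,0.0044,-0.0357,0,0],[1,0.0044,-0.0357,0,0],[1,0,0,0,0],[1,0,0,0,0],[1,0,0,0,0]]'
python3 - <<'E'
from workcell import env
import cv2
from h import *
c=env.read_camera("wrist")
print("bolt",proj(c,[.4284,-.4005,.018]),"wrench",proj(c,[.5269,-.3172,.007]))
cv2.imwrite("pics/w2.png",c["img"][:,:,::-1])
E
```

```text
clock: 6.33
tcp_pos: [0.4593, -0.1519, 0.2115]
clock: 6.75
tcp_pos: [0.4371, -0.3307, 0.2113]
clock: 7.17
tcp_pos: [0.4285, -0.3999, 0.2108]
orientation: [-0.0, 0.0, 1.0, 0.001]
wrist_force: [-0.5, 0.2, -0.6]
finger_gap: 0.0004
grip_force: 0.0
bolt (np.float64(320.14644721831814), np.float64(175.0030889000876)) wrench (np.float64(384.9064960316259), np.float64(247.03401897357293))
```

View pics/w2.png

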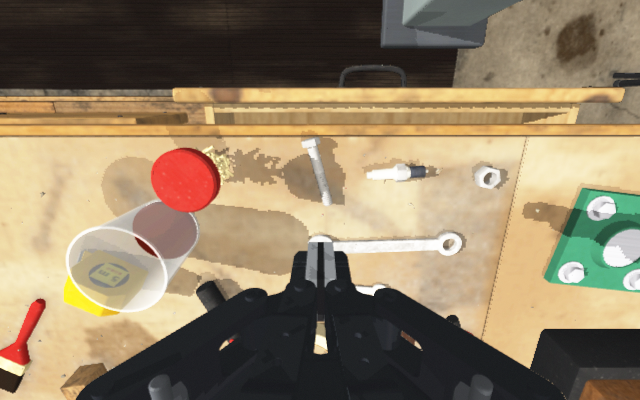

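The bolt runs from (310, 138) to (328, 205), with its middle at about (319, 171.5) against a projected (320, 175). That means roughly 3 mm towards the robot. The wrench projection (385, 247) lies on its shank. Next I descend over the bolt.

```bash
python3 -m jog '[[1,0.003,0,0.029,0],[1,0,0,0.029,0],[1,0,0,0.029,0],[1,0,0,0.029,0],[1,0,0,0.029,0]]'
for i in 1 2 3 4 5 6 7; do python3 -m jog '[[1,0,0,0,0],[1,0,0,0,0],[1,0,0,0,0],[1,0,0,0,0],[1,0,0,0,0]]' | head -2; done
python3 -m jog '[[1,0,0,-0.03,0],[1,0,0,-0.03,0],[1,0,0,-0.03,0],[1,0,0,-0.03,0],[1,0,0,-0.03,0]]'|head -2
python3 -m jog '[[1,-0.025,0.021,0,0],[1,-0.025,0.021,0,0],[1,-0.025,0.021,0,0],[1,-0.026,0.02,0,0],[1,0,0,0,0]]'|head -2
python3 -m jog '[[1,0,0,0,0],[1,0,0,0,0],[1,0,0,0,0]]'
python3 - <<'E'
from workcell import env
import cv2
from h import *
c=env.read_camera("wrist")
print("wrench",proj(c,[.5269,-.3172,.007]))
cv2.imwrite("pics/w3.png",c["img"][:,:,::-1])
E
```

```text
clock: 7.63
tcp_pos: [0.4265, -0.3985, 0.0657]
orientation: [0.0, -0.001, 1.0, -0.0]
wrist_force: [-0.3, -0.1, -0.7]
finger_gap: -0.0001
grip_force: 0.0
clock: 8.05
tcp_pos: [0.4271, -0.4014, 0.0686]
clock: 8.47
tcp_pos: [0.4258, -0.4004, 0.0663]
clock: 8.88
tcp_pos: [0.4259, -0.4003, 0.0662]
clock: 9.3
tcp_pos: [0.4259, -0.4004, 0.0663]
clock: 9.72
tcp_pos: [0.4259, -0.4004, 0.0663]
clock: 10.13
tcp_pos: [0.4259, -0.4003, 0.0662]
clock: 10.55
tcp_pos: [0.4259, -0.4003, 0.0663]
clock: 10.97
tcp_pos: [0.4257, -0.4001, 0.2177]
clock: 11.38
tcp_pos: [0.5305, -0.3138, 0.2162]
clock: 11.63
tcp_pos: [0.5262, -0.3179, 0.2162]
orientation: [-0.0, 0.0, 1.0, 0.0]
wrist_force: [0.5, -1.5, 0.1]
finger_gap: 0.0004
grip_force: 0.0
wrench (np.float64(321.4770596659639), np.float64(172.26554404856373))
```

View pics/w3.png

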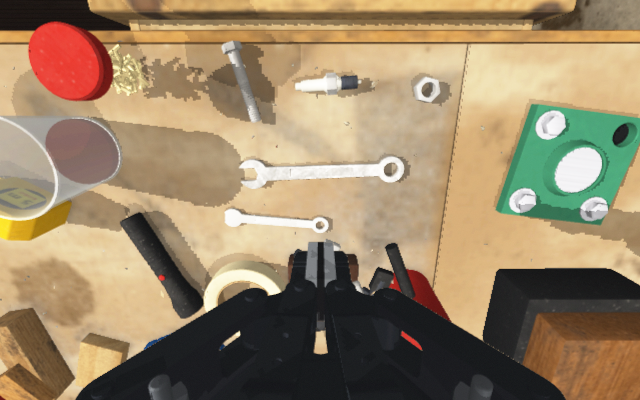

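The long wrench spans columns 239 to 405, so its middle is at (322, 171.5), matching the projected (321.5, 172.3). I'll descend over it, dwell, rise and check.

```bash
python3 -m jog '[[1,0,0,0.032,0],[1,0,0,0.032,0],[1,0,0,0.032,0],[1,0,0,0.032,0],[1,0,0,0.032,0]]'
for i in 1 2 3 4 5 6 7; do python3 -m jog '[[1,0,0,0,0],[1,0,0,0,0],[1,0,0,0,0],[1,0,0,0,0],[1,0,0,0,0]]' | head -2; done
python3 -m jog '[[1,0,0,-0.032,0],[1,0,0,-0.032,0],[1,0,0,-0.032,0],[1,0,0,-0.032,0],[1,0,0,-0.032,0]]'|head -2
for i in 1 2; do python3 -m jog '[[1,0,0,0,0],[1,0,0,0,0],[1,0,0,0,0],[1,0,0,0,0],[1,0,0,0,0]]'; done
python3 - <<'E'
from workcell import env
import cv2
c=env.read_camera("wrist")["img"]
d=cv2.absdiff(c[:,:,::-1],cv2.imread("pics/w3.png"))
print((d.max(2)>60).sum())
E
```

```text
clock: 12.1
tcp_pos: [0.526, -0.3184, 0.0553]
orientation: [0.0, 0.001, 1.0, -0.0]
wrist_force: [1.1, -0.0, 0.4]
finger_gap: 0.0001
grip_force: 0.0
clock: 12.52
tcp_pos: [0.5283, -0.3187, 0.0589]
clock: 12.93
tcp_pos: [0.5269, -0.3173, 0.0564]
clock: 13.35
tcp_pos: [0.5269, -0.3173, 0.0562]
clock: 13.77
tcp_pos: [0.5269, -0.3173, 0.0563]
clock: 14.18
tcp_pos: [0.5269, -0.3173, 0.0563]
clock: 14.6
tcp_pos: [0.5269, -0.3174, 0.0563]
clock: 15.02
tcp_pos: [0.5269, -0.3173, 0.0563]
clock: 15.43
tcp_pos: [0.5267, -0.3171, 0.2179]
clock: 15.85
tcp_pos: [0.5261, -0.3168, 0.2145]
orientation: [-0.001, 0.0, 1.0, 0.001]
wrist_force: [-0.6, -0.6, -0.7]
finger_gap: -0.0001
grip_force: 0.0
clock: 16.27
tcp_pos: [0.5269, -0.3174, 0.2161]
orientation: [-0.0, 0.0, 1.0, 0.0]
wrist_force: [0.7, -0.4, -1.0]
finger_gap: 0.0001
grip_force: 0.0
1811
```

```bash
python3 -c "
from workcell import env
print(env.hand_in())"
```

```text
the job is handed in; nothing more can be done
None
```

I pointed at the empty hole, the loose bolt and the longer wrench in that order, about 3.7 cm above each for over two seconds. I rose to about 20 cm after each, with no sign of contact in the wrist force, and handed in at about 16 s; no verdict was returned.

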